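# Press the bronze filler bushing into the planter crate and stand the funnel in it

## Task

Press the shouldered bronze bushing, sleeve end down, into the bore in the crate's lid until its shoulder sits fully home and flush on the lid all round; it is a tight fit and the thin lid gives under the push, so feel for the end and do not force the lid down until it cracks. Then take the steel watering funnel from the glass jar and stand it upright in the bushing with its collar resting on it, leaving everything else on the sill as it was.

Things in the scene. Friction and masses are not known exactly. Their poses are not given: they have to be found in the camera images.
- bush_mid (a point): Bronze shouldered bushing, loose, standing sleeve down. 28 mm tall, 110 g: flange 44 mm across, 6 mm thick on top (it can be held by its edge); below it a sleeve 30 mm across, 22 mm long, its last 5 mm bevelled to 27 mm; a hole 20 mm across (18.6 mm at the foot) goes through. Point on its axis, half-way up: 14 mm above the foot, 8 mm below the shoulder (the flange's underside). z: axis, flange up.
- bore (a point): Centre of the bore's mouth in the crate's lid, on the lid's upper face, 140 mm above the sill; z points up. The bore is 32 mm across, right through: the first 8 mm are free, then four springy tapered crush ribs grip the sleeve ever harder; the last few millimetres take a push of about 10 to 17 N. They then hold the bushing. When it is fully home bush_mid is 8 mm below this point.
- crate: Recycled grey plastic crate, fixed to the sill, 240 (x) by 320 (y) mm, 146 mm tall, snap latch (shut) on its -x side. Its lid frame stands 6 mm above the sunken thin lid panel that has the bore; the frame's inner edge is at least 80 mm from the bore's centre. Origin: centre of its underside.
- lid_panel (a joint): How far the thin lid panel, with the bore in it, is pushed down, in m: 0 at rest, growing as it is pressed. It gives several millimetres under the push that the bushing needs, and springs back when let go; beyond 10 mm (a push of about 23 N) it cracks.
- funnel_mid (a point): Steel watering funnel, loose, upright in the jar's mouth. 90 mm tall, 120 g: stem 15 mm across (tip bevelled to 11 mm), 45 mm long; flat collar 50 mm across, 3 mm thick; a cone; on top an upright wall 52 mm across, 25 mm tall (the grip). Point on its axis at the collar's underside, 45 mm above the tip, 32 mm below the wall's middle. Stood in the seated bushing it is 6 mm above the bore's point.
- jar: Small clear glass jar, loose, 50 mm across and 70 mm tall, open, mouth 40 mm across; the funnel's collar rests on its rim. Origin at the centre of its underside.
- spacer: Plain bronze ring without a shoulder, 38 mm across, 24 mm tall, not needed here. Origin at the centre of its underside.
- rosemary_pot: White ceramic pot with a rosemary plant, 126 mm across at the rim, 108 mm tall, plant to 220 mm. Origin at the centre of its underside.
- measuring_cup: Stainless measuring cup, 76 mm across, 55 mm tall, with a flat handle to its -x side. Origin under the centre of the cup.
- spoon: Olive wood spoon, 270 mm long along its x, lying flat. Origin in the middle, on the sill.
- pruner: Aluminium bypass pruner lying flat, about 200 mm long along its x, blades to +x, spring and locking lever between the handles. Origin under its pivot.
- tin: Round steel seed tin, 63 mm across, 52 mm tall. Origin at the centre of its underside.
Mind the look-alikes: they are no part of the job. Leave any red or yellow look-alike of the part that bears funnel_mid alone.

How it is judged:
On the way, in this order (a step that is already met when the one before it is completed fails the run):
1. the bushing is fully home: its shoulder is within 1.5 mm of the lid's face, it is centred in the bore and square (z of bush_mid in the frame of bore below -0.0065 m and horizontal distance between bush_mid and bore below 0.0025 m and angle between bush_mid's own z axis and vertical below 0.06 rad), for 0.2 s.
2. the funnel stands in the bushing, its collar on the flange (z of funnel_mid in the frame of bore below 0.009 m and horizontal distance between funnel_mid and bore below 0.006 m and angle between funnel_mid's own z axis and vertical below 0.1 rad), for 0.2 s.
At the end, for the whole second after the job is handed in: The bushing is in the bore with its shoulder within 1.5 mm of the lid's face, centred to 2.5 mm and square to 0.06 rad; the funnel stands in it upright (0.1 rad), its collar within 3 mm of the flange and centred to 6 mm; the lid panel is sprung back to within 3 mm of rest, the jar stands upright (all of step 1 and all of step 2 and value of joint lid_panel below 0.003 m and angle between jar's own z axis and vertical below 0.1 rad); the robot touches nothing.
It fails at once if the lid panel is forced down more than 10 mm and cracks (value of joint lid_panel above 0.01 m).
It fails at once if the jar is knocked over or shoved more than 40 mm (angle between jar's own z axis and vertical above 0.4 rad or distance of jar from where it was at the start of the episode above 0.04 m).
It fails at once if another thing on the sill is shoved more than 30 mm (distance of any of spacer, rosemary_pot, measuring_cup, spoon, pruner, tin from where it was at the start of the episode above 0.03 m).
It also fails if it takes over 72 s, if anything falls off the work surface, if the arm or the gripper's body presses on something with over 40 N, if the wrist force passes 120 N, or if a joint passes its speed limit or range.

## Robot

A 6-joint arm with a two-finger parallel gripper is mounted at the origin on the work surface. World frame = base frame: x ahead of the robot, y to its left, z up, the work surface at z = 0. Lengths are in m, angles in rad, forces in N, time in s.
With the tool pointing down it reaches from about 0.425 to 0.95 m from the base axis. Payload 14.7 kg.
Tool frame: the origin (TCP) lies midway between the tips of the shut fingers; the grasp point (between the pads) lies 19 mm behind it; x points along the fingers, y is the direction in which the jaws open and shut, and the axes are right-handed (so a half turn about x gives the same grasp; the last joint's range is limited). The gripper opens to 85 mm and grips with 20 to 120 N. Pads are 22 mm wide; open, the fingers measure 114 mm over their backs; the gripper's body (76 mm by 85 mm) begins 54 mm behind the grasp point. The pads swing forward as they close: fully open they stand 13 mm farther back than shut.
Start: joints at [1.252, 0.48, 1.596, -0, 1.065, -0.047], TCP at [0.174, 0.626, 0.231] pointing down, gripper open.
Joint ranges: [-2.75, 2.75], [-0.82, 2.05], [0.23, 2.67], [-1.56, 4.7], [0.09, 2.69], [-2.92, 2.92]. Speed limits (rad/s): [1.89, 1.89, 2.39, 3.01, 3.01, 3.01].

## Interface

Orientations are given as [roll, pitch, yaw] about the fixed x, y, z axes, in that order (R = Rz(yaw) Ry(pitch) Rx(roll)).
In Python, from cell import env, jaws, inverse_kinematics, eyes, order, telemetry gives the robot as it stands. Calls block until the motion is done:
- env.move_pose(position, orientation): joint-space move of the TCP to a pose.
- env.movel(position, ori=None, v=0.15, f_stop=None): straight line of the TCP; ori=None keeps the orientation; v is the mean speed in m/s. With f_stop (N) it stops when the force on the tool has changed by that much, and returns True; else False.
- env.set_joints(angles): joint-space move.
- jaws.command_gripper(opening, f_grip=None): finger opening in m; f_grip is the grip in N (None keeps the last); returns when the fingers have stopped.
- env.sleep(seconds).
- inverse_kinematics(position, orientation): joint angles nearest the present ones, or None.
- eyes.grab_frame(name): name is "side" or "top" or "wrist"; returns a dict with "frame" (400x640x3 uint8, red, green, blue), "K" (3x3 intrinsics, pixels), "R" (3x3) and "t" (3): a world point X has camera coordinates R X + t. Camera axes: x right, y down, z forward; pixel columns grow to the right and rows downward; lengths in m; the calibration is good to about 2 mm. The wrist camera is an equidistant fisheye: a pixel r from the principal point sees the ray r / f radians off the axis. A picture is of the moment at which its call begins. There is no depth.
A pose or a line that the arm cannot do raises env.IKError and nothing moves.
- order.close_job(): hands the job in, once; it reports no verdict.
Readings, each from a call of its own:
- telemetry.read_clock(): time.
- telemetry.read_qpos(): joint angles.
- telemetry.read_qvel(): joint speeds.
- telemetry.read_effort(): joint torques, N m.
- telemetry.read_position(): TCP position.
- telemetry.read_tool_rot(): TCP orientation.
- telemetry.read_force(): force on the tool from outside, world axes, zero at the start.
- telemetry.read_ft_torque(): the same for the moment, N m.
- telemetry.read_grip_width(): finger opening in m.
Only numpy, scipy, OpenCV 4.12 (cv2) and the standard library are available. Lean on these libraries where they do the work, as an engineer would, in place of code of your own. Each camera call takes 0.05 s, during which the arm holds its last target. There are 200 camera calls.

## Working session

There is one attempt and no reset: what is moved stays moved. The work goes in short steps, each a Python script; the robot and the scene stay as the last script left them, time stands still between calls to the robot, and variables do not carry over. Pictures are saved under pics/ and viewed, about 8 in all and at most 12, crops included, and the job is handed in when it is done.

```bash
mkdir -p pics; ls
cat > h.py <<'E'
import numpy as np, cv2
from cell import env, jaws, inverse_kinematics, eyes, order, telemetry
def grab(n):
    d=eyes.grab_frame(n); np.savez(f'/tmp/{n}.npz',**d); return d
def px2w(d,u,v,z):
    K,R,t=d['K'],d['R'],d['t']
    ray=np.linalg.inv(K)@np.array([u,v,1.]); c=-R.T@t; w=R.T@ray
    return c+w*(z-c[2])/w[2]
def w2px(d,X):
    p=d['K']@(d['R']@np.asarray(X)+d['t']); return p[:2]/p[2]
def fish(d,u,v,z):
    K,R,t=d['K'],d['R'],d['t']
    a=np.array([(u-K[0,2])/K[0,0],(v-K[1,2])/K[1,1]]); r=np.linalg.norm(a)+1e-12
    ray=np.array([*(a/r*np.sin(r)),np.cos(r)]); c=-R.T@t; w=R.T@ray
    return c+w*(z-c[2])/w[2]
def save(im,n): cv2.imwrite(f'pics/{n}.png',cv2.cvtColor(im,cv2.COLOR_RGB2BGR))
E
python3 - <<'E'
from h import *
for n in('top','side','wrist'):
    d=grab(n); print(n,d['K'].round(1).tolist(),(-d['R'].T@d['t']).round(3),d['R'].round(2).tolist())
    f=d['frame']; save(cv2.resize(f,(800,500),interpolation=cv2.INTER_CUBIC),n)
print(telemetry.read_clock(),telemetry.read_tool_rot())
E
```

```text
pics
top [[384.6, 0.0, 323.9], [0.0, 384.6, 201.8], [0.0, 0.0, 1.0]] [ 0.372 -0.01   1.241] [[-0.01, -1.0, -0.02], [-0.98, 0.01, -0.18], [0.18, 0.02, -0.98]]
side [[486.0, 0.0, 310.0], [0.0, 486.0, 205.8], [0.0, 0.0, 1.0]] [-0.074 -0.905  1.209] [[0.81, -0.59, -0.01], [-0.43, -0.57, -0.7], [0.4, 0.57, -0.71]]
wrist [[309.7, 0.0, 318.4], [0.0, 309.7, 201.5], [0.0, 0.0, 1.0]] [0.099 0.648 0.373] [[0.27, 0.96, -0.0], [0.92, -0.25, 0.31], [0.29, -0.08, -0.95]]
0.15 [-1.64398706  1.56989113 -1.91578572]
```

View pics/top.png

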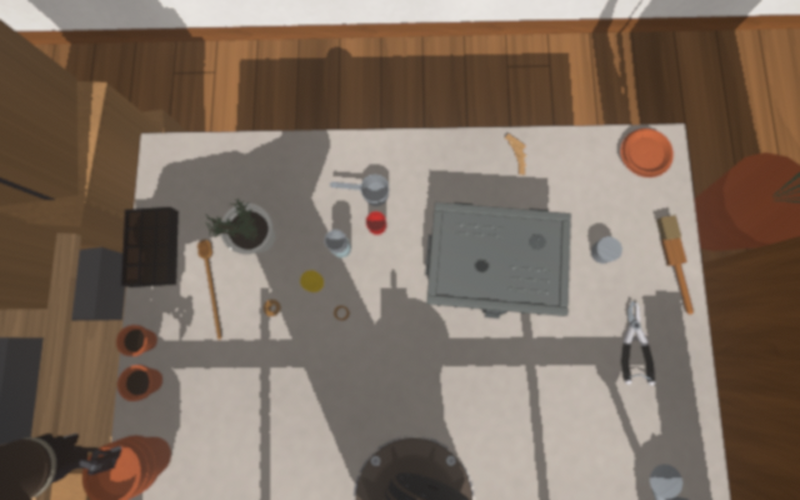

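View pics/side.png

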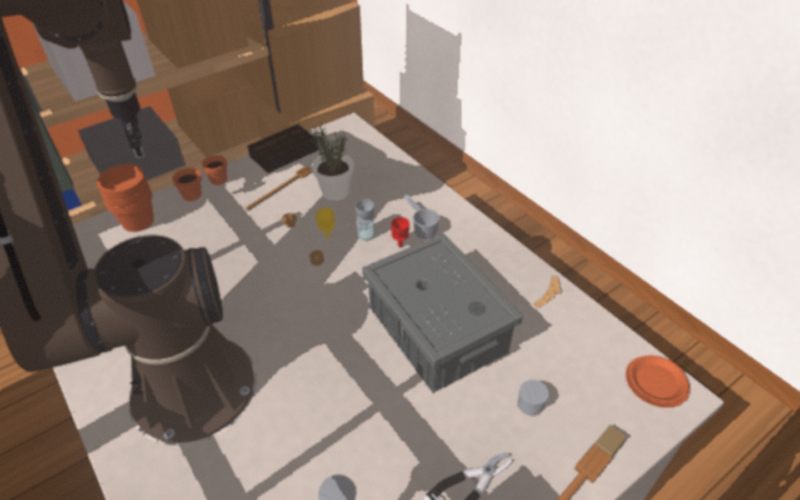

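Top view: the bushing seems to be at (272,307), the spacer at (341,312), the funnel in the jar at (338,242), and the dark bore at (482,266). A lighter disc sits at (537,241). I'll enlarge these areas.

Run:
```python
from h import *
T=dict(np.load('/tmp/top.npz'));S=dict(np.load('/tmp/side.npz'))
def c(d,x,y,w,h,s): return cv2.resize(d['frame'][y:y+h,x:x+w],(w*s,h*s),interpolation=cv2.INTER_CUBIC)
a=c(T,200,180,100,75,4);b=c(T,340,160,120,90,4)[:300,:400];e=c(S,210,150,100,75,4);g=c(S,290,185,100,75,4)
save(np.vstack([np.hstack([a,b]),np.hstack([e,g])]),'m')
k=.8
for n,u,v,z in[('bush',272,305,.028),('spacer',341,311,.024),('jarfunnel',337,236,.115),('bore',482,266,.14),('disc',537,241,.14)]:
    print(n,px2w(T,u*k,v*k,z).round(4))
for n,u,v,z in[('bush',290,215,.028),('spacer',317,253,.024),('jarfunnel',364,204,.115),('bore',421,285,.14),('disc',477,308,.14)]:
    print(n,px2w(S,u*k,v*k,z).round(4))
```

```text
bush [0.465  0.3525 0.028 ]
spacer [0.4484 0.1777 0.024 ]
jarfunnel [0.6222 0.1761 0.115 ]
bore [ 0.5412 -0.1652  0.14  ]
disc [ 0.5984 -0.2949  0.14  ]
bush [0.4673 0.359  0.028 ]
spacer [0.4506 0.1796 0.024 ]
jarfunnel [0.6148 0.183  0.115 ]
bore [ 0.5409 -0.1654  0.14  ]
disc [ 0.5997 -0.2967  0.14  ]
```

View pics/m.png

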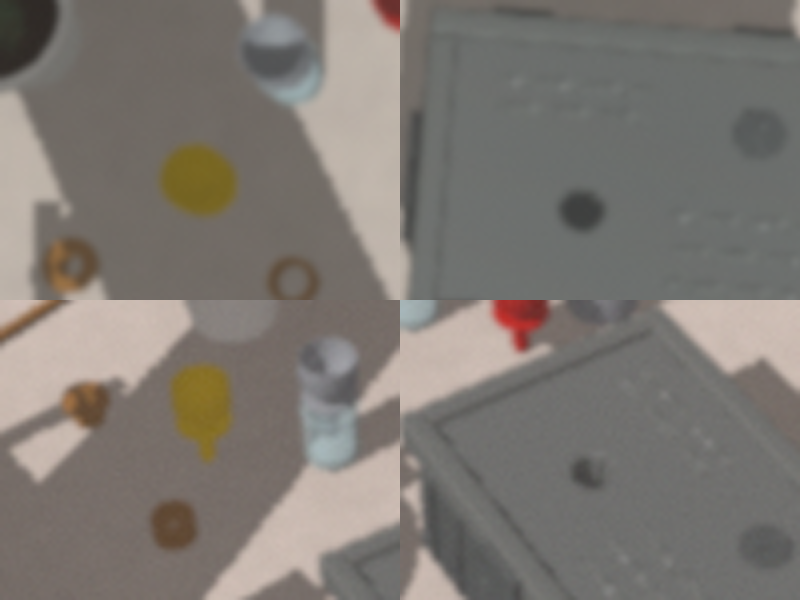

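Upper-left crop: the flanged bushing is at montage (70,265) and the plain ring at (293,281). The right-hand crops show the bore as a true hole, while the larger disc is a flat mark. Both cameras agree on the bore to under 1 mm. Next I'll check the bushing from near with the wrist camera.

```bash
cat >> h.py <<'E'
from scipy.spatial.transform import Rotation as Ro
import warnings; warnings.filterwarnings('ignore')
def ori(a):
    c,s=np.cos(a),np.sin(a)
    return Ro.from_matrix(np.array([[0,c,s],[0,s,-c],[-1,0,0]])).as_euler('xyz')
def fz(n=4):
    r=[]
    for _ in range(n): r.append(telemetry.read_force()); env.sleep(.02)
    return np.mean(r,0)
def stat(): print('t',round(float(np.ravel(telemetry.read_clock())[0]),2),'p',np.round(telemetry.read_position(),4),'w',round(float(np.ravel(telemetry.read_grip_width())[0]),4),'F',np.round(fz(),2))
E
python3 - <<'E'
from h import *
print(Ro.from_euler('xyz',telemetry.read_tool_rot()).as_matrix().round(2).tolist())
for p in([.466,.356,.16],[.541,-.165,.25],[.619,.18,.2]):
    for a in(0,np.pi):
        q=inverse_kinematics(p,ori(a)); print(p,a,None if q is None else np.round(q,2))
q=inverse_kinematics([.466,.356,.16],ori(0)); q2=inverse_kinematics([.466,.356,.16],ori(np.pi))
env.set_joints(q if q is not None and abs(q[5])<abs(q2[5]) else q2)
stat()
d=grab('wrist'); print((-d['R'].T@d['t']).round(3)); save(cv2.resize(d['frame'],(800,500),interpolation=cv2.INTER_CUBIC),'w1')
E
```

```text
[[-0.0, 0.27, 0.96], [-0.0, 0.96, -0.27], [-1.0, -0.0, -0.0]]
[0.466, 0.356, 0.16] 0 [ 0.6   0.47  1.82 -0.    0.85  0.6 ]
[0.466, 0.356, 0.16] 3.141592653589793 [ 0.6   0.47  1.82 -0.    0.85 -2.54]
[0.541, -0.165, 0.25] 0 [-0.35  0.34  1.77  0.    1.03 -0.35]
[0.541, -0.165, 0.25] 3.141592653589793 [-0.35  0.34  1.77  0.    1.03  2.79]
[0.619, 0.18, 0.2] 0 [ 0.24  0.5   1.64 -0.    1.    0.24]
[0.619, 0.18, 0.2] 3.141592653589793 [ 0.24  0.5   1.64 -0.    1.   -2.91]
t 1.65 p [0.4657 0.3569 0.1602] w 0.0853 F [-0.06 -0.12 -0.46]
[0.466 0.437 0.303]
```

View pics/w1.png

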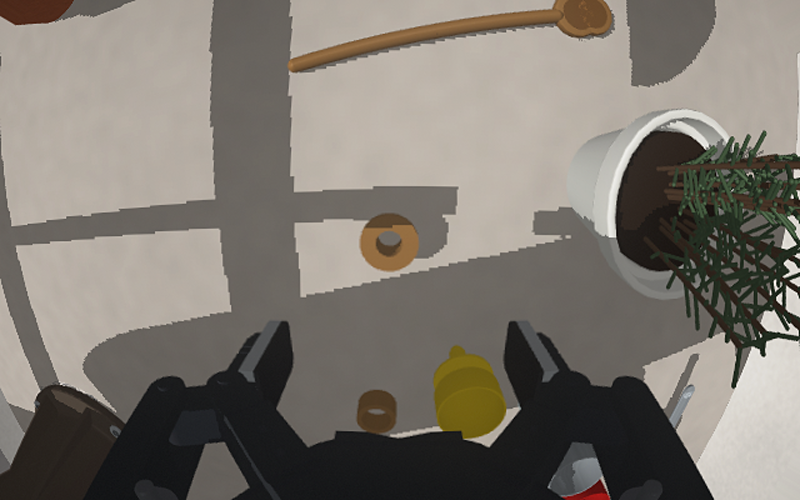

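The wrist view shows the bushing's flange centred at (390,242) of 800x500, standing upright. I'll compute its position, touch its top with the fingertips to calibrate tip height, then grip.

Run:
```python
from h import *
d=dict(np.load('/tmp/wrist.npz'))
P=fish(d,390/1.25,242.5/1.25,.028); print(P.round(4), (fish(d,420/1.25,242.5/1.25,.028)-fish(d,360/1.25,242.5/1.25,.028)).round(4))
b=P[:2]; np.save('/tmp/b.npy',b)
jaws.command_gripper(.026,30)
env.movel([*b,.06],ori(0),v=.15); stat()
print(env.movel([*b,.015],v=.03,f_stop=3)); stat()
env.movel([*b,.06],v=.1)
d=grab('wrist'); save(cv2.resize(d['frame'],(800,500),interpolation=cv2.INTER_CUBIC),'w2')
```

```text
[0.4601 0.3556 0.028 ] [0.0445 0.0001 0.    ]
t 3.18 p [0.4606 0.3559 0.0606] w 0.0257 F [-0.47  0.29  0.15]
True
t 4.28 p [0.46   0.3556 0.0276] w 0.0257 F [-0.87 -0.54 11.85]
```

View pics/w2.png

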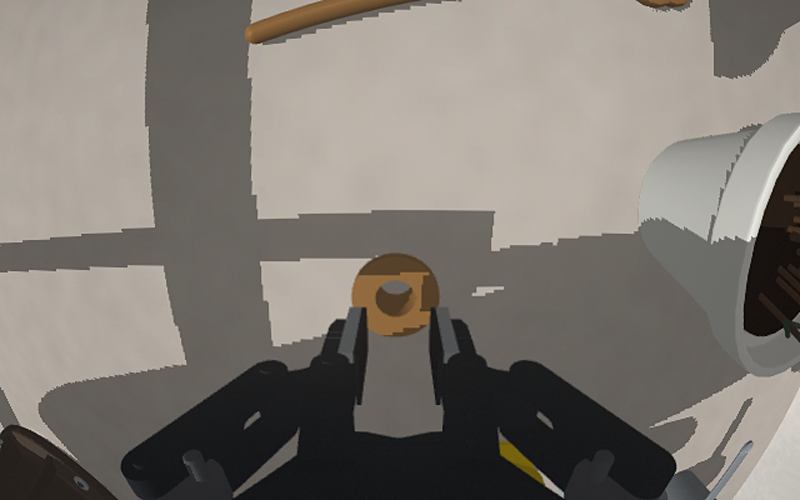

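The touch calibrated the tip height: at 26 mm opening the tips are within about 1 mm of TCP z. The bushing is still upright at (395,295). Next I'll grip the flange near the tips, carry it over and look at the bore.

Run:
```python
from h import *
d=dict(np.load('/tmp/wrist.npz'))
P=fish(d,395.5/1.25,295/1.25,.028); print(P.round(4)); b=P[:2]
jaws.command_gripper(.062,50)
env.movel([*b,.0125],v=.08); stat()
jaws.command_gripper(.03,50); stat()
env.movel([*b,.26],v=.25)
env.move_pose([.541,-.165,.25],ori(0)); env.sleep(.2); stat()
d=grab('wrist'); save(cv2.resize(d['frame'],(800,500),interpolation=cv2.INTER_CUBIC),'w3')
```

```text
[0.4594 0.3569 0.028 ]
t 6.05 p [0.4595 0.3569 0.0124] w 0.0622 F [ 0.67 -0.09  0.17]
t 6.44 p [0.4598 0.3572 0.0133] w 0.0414 F [-0.67 -0.92  6.79]
t 9.76 p [ 0.5412 -0.1643  0.25  ] w 0.0415 F [-0.1   0.25 -1.07]
```

View pics/w3.png

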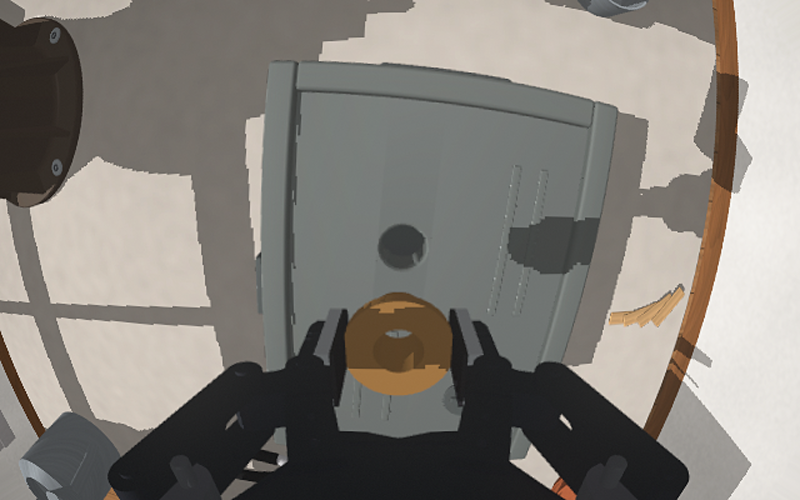

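The bushing is held level, with its flange centre at (398,343). The bore is visible at (402.5,246.5).

Run:
```python
from h import *
d=dict(np.load('/tmp/wrist.npz')); s=1.25
B=fish(d,402.5/s,246.5/s,.14); print('bore',B.round(4),'dia',(fish(d,427/s,246.5/s,.14)-fish(d,378/s,246.5/s,.14)).round(4),(fish(d,402.5/s,223/s,.14)-fish(d,402.5/s,270/s,.14)).round(4))
print('flange',fish(d,398/s,343.5/s,.2647).round(4),'dia',(fish(d,452/s,343.5/s,.2647)-fish(d,344/s,343.5/s,.2647)).round(4))
g=cv2.cvtColor(d['frame'],cv2.COLOR_RGB2GRAY)[160:235,280:370]
f=cv2.resize(d['frame'][160:340,240:400],(640,720),interpolation=cv2.INTER_CUBIC)[:600]; save(f,'w3c')
```

```text
bore [ 0.5447 -0.1622  0.14  ] dia [0.0335 0.     0.    ] [-0.0002  0.0336  0.    ]
flange [ 0.5417 -0.1627  0.2647] dia [0.0417 0.0001 0.    ]
```

View pics/w3c.png

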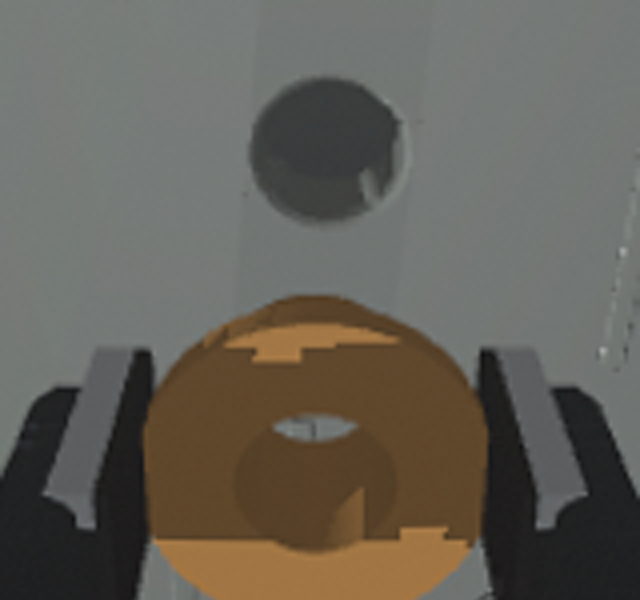

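The crop shows the sleeve's edge peeking out above the flange, so my flange centre was biased. The hole's rim, at crop (316,482), gives the true centre, and the bore is at crop (329,150). I'll recompute the offset.

Run:
```python
from h import *
d=dict(np.load('/tmp/wrist.npz'))
c=lambda x,y,z: fish(d,240+x/4,160+y/4,z)
B=c(329,150.5,.14); F=c(316,481,.2647); print(B.round(4),F.round(4),'offs',(B-F).round(4)[:2])
print('hole w',(c(395,481,.2647)-c(235,481,.2647)).round(4)[0],'h',(c(316,413,.2647)-c(316,550,.2647)).round(4)[1])
t=np.array([.5412,-.1643])+(B-F)[:2]; print('tcp target',t.round(4)); np.save('/tmp/t.npy',t)
env.movel([*t,.172],v=.12); env.sleep(.1); stat()
d=grab('wrist'); save(cv2.resize(d['frame'][160:340,220:420],(800,720),interpolation=cv2.INTER_CUBIC)[:600],'w4')
```

```text
[ 0.5449 -0.1626  0.14  ] [ 0.542  -0.1658  0.2647] offs [0.0029 0.0032]
hole w 0.0194 h 0.0199
tcp target [ 0.5441 -0.1611]
t 10.78 p [ 0.5446 -0.1613  0.1728] w 0.0415 F [-0.03  0.04 -0.9 ]
```

View pics/w4.png

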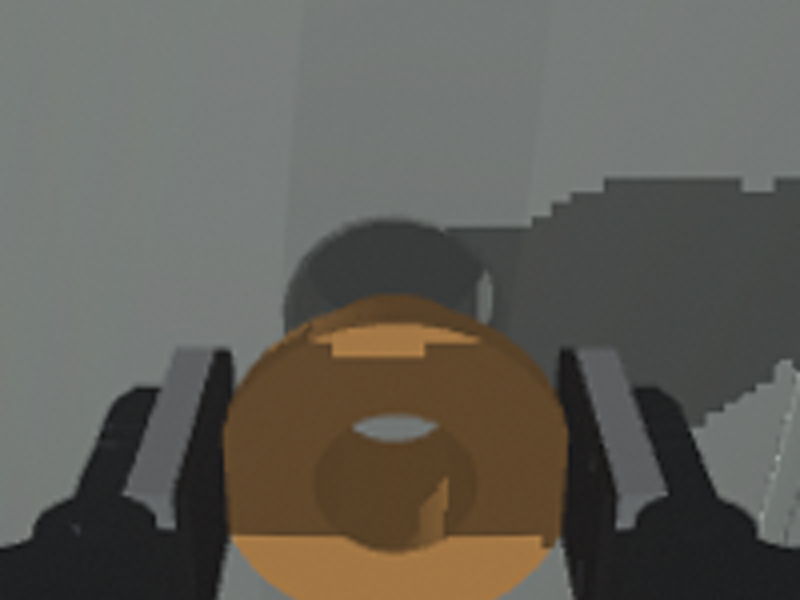

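The bore's top edge is at crop y=217, with its sides at x=284 and 494. I'll refine from these and then lower into the free 8 mm.

Run:
```python
from h import *
d=dict(np.load('/tmp/wrist.npz'))
c=lambda x,y,z: fish(d,220+x/4,160+y/4,z)
top=c(389,217,.14); L=c(284,310,.14); R=c(494,310,.14); F=c(395,481,.1728+.0147)
print(top.round(4),L.round(4),R.round(4),F.round(4))
B=np.array([(L[0]+R[0])/2,top[1]-.0163]); off=B-F[:2]; print('off',off.round(4))
t=np.array([.5446,-.1613])+off; print(t.round(4))
tt=(t+np.load('/tmp/t.npy'))/2 if np.linalg.norm(off)<.002 else t
np.save('/tmp/t.npy',tt); print('use',tt.round(4))
env.movel([*tt,.157],v=.06); env.sleep(.2); stat()
print(env.movel([*tt,.146],v=.02,f_stop=4)); stat()
```

```text
[ 0.5444 -0.1461  0.14  ] [ 0.5281 -0.1615  0.14  ] [ 0.5607 -0.1615  0.14  ] [ 0.5452 -0.1626  0.1875]
off [-0.0009  0.0003]
[ 0.5437 -0.161 ]
use [ 0.5439 -0.1611]
t 11.49 p [ 0.5441 -0.1611  0.1571] w 0.041 F [ 0.15 -0.15 -1.1 ]
False
t 12.26 p [ 0.5439 -0.1611  0.146 ] w 0.0419 F [ 0.   -0.26 -0.97]
```

It entered freely, 7 mm deep with no force. I'll push a little deeper while gripped, then release and press on the flange with the tips, logging force against depth.

Run:
```python
from h import *
t=np.load('/tmp/t.npy')
print(env.movel([*t,.1415],v=.02,f_stop=8)); stat()
jaws.command_gripper(.056); 
env.movel([*t,.175],v=.12); jaws.command_gripper(.026,60)
print(env.movel([*t,.1545],v=.03,f_stop=3)); stat()
d=grab('wrist'); save(cv2.resize(d['frame'][160:340,220:420],(800,720),interpolation=cv2.INTER_CUBIC)[:600],'w5')
```

```text
False
t 12.7 p [ 0.544  -0.1611  0.1414] w 0.0413 F [ 1.67  0.72 -1.6 ]
False
t 14.72 p [ 0.544  -0.1611  0.1546] w 0.0262 F [ 0.35 -0.03  0.44]
```

View pics/w5.png

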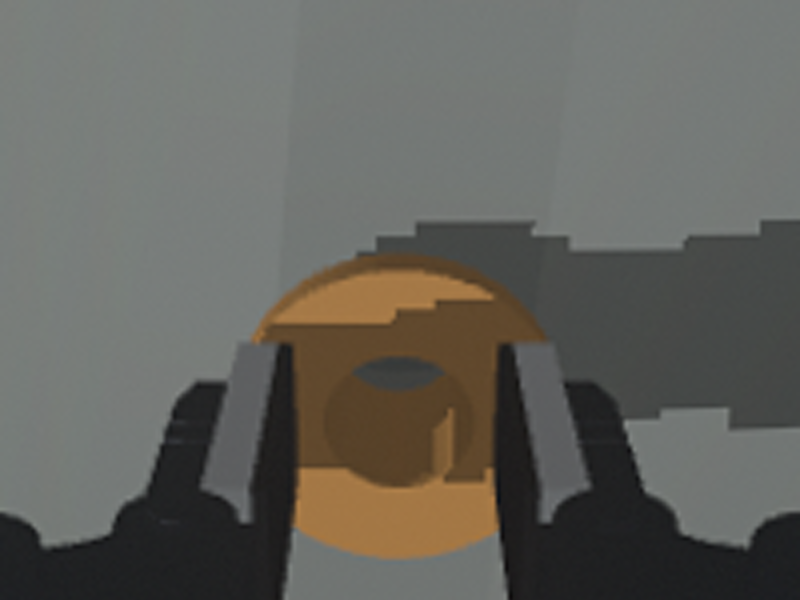

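The bushing is upright in the bore, the tips straddle the hole, and they are about to touch the flange. Pressing now in small steps.

Run:
```python
from h import *
t=np.load('/tmp/t.npy'); z=.1545; f0=.0
while z>.1375:
    z-=.001
    env.movel([*t,z],v=.01,f_stop=None if z>.15 else 14); env.sleep(.05)
    F=fz(2); p=telemetry.read_position()[2]
    print(round(z,4),round(p,4),F.round(1),'rel',round((p+.0004-.146+max(F[2],0)/2300)*1e3,2))
    if F[2]>13: break
stat()
```

```text
0.1535 0.1536 [0.3 0.5 1.5] rel 8.66
0.1525 0.1526 [ 0.5 -0.7  2.1] rel 7.85
0.1515 0.1515 [ 0.7 -0.7  3.5] rel 7.46
0.1505 0.1505 [ 1.5 -0.3  4.4] rel 6.85
0.1495 0.1496 [0.8 0.1 4.3] rel 5.85
0.1485 0.1486 [1.3 0.5 5.8] rel 5.51
0.1475 0.1477 [ 1.  -0.3  6.8] rel 5.01
0.1465 0.1467 [ 0.5 -0.   7.8] rel 4.49
0.1455 0.1458 [ 0.9 -0.6  7.7] rel 3.51
0.1445 0.1448 [ 0.7 -0.   9.5] rel 3.36
0.1435 0.1439 [ 0.7 -0.1 10.3] rel 2.76
0.1425 0.1428 [0.4 0.7 6.5] rel 0.02
0.1415 0.1418 [0.6 0.3 9.7] rel 0.42
0.1405 0.1409 [-0.4  0.3 11.5] rel 0.3
0.1395 0.14 [-0.3  1.3 13.1] rel 0.11
t 19.84 p [ 0.5441 -0.1611  0.14  ] w 0.026 F [-0.85  0.6  13.31]
```

Force fell from 10.3 to 6.5 N at p≈0.143, then rose at about panel stiffness, and the "rel" estimate is near 0. That suggests it is home, but I'll press on to about 17 N (7.4 mm of panel) and then look and touch.

Run:
```python
from h import *
t=np.load('/tmp/t.npy'); z=.1395
while z>.1372:
    z-=.0006
    env.movel([*t,z],v=.01); env.sleep(.05)
    F=fz(3); p=telemetry.read_position()[2]
    print(round(z,4),round(p,4),F.round(1),'rel',round((p+.0004-.146+max(F[2],0)/2300)*1e3,2))
    if F[2]>17: break
env.movel([*t,.16],v=.06); env.sleep(.1); stat()
print(env.movel([*t,.142],v=.015,f_stop=2)); stat()
env.movel([*t,.2],v=.12)
d=grab('wrist'); save(cv2.resize(d['frame'][120:300,220:420],(800,720),interpolation=cv2.INTER_CUBIC)[:600],'w6')
```

```text
0.1389 0.1395 [-1.1  0.7 14.2] rel 0.05
0.1383 0.1389 [-1.5  1.  15.4] rel 0.05
0.1377 0.1384 [-1.6  0.9 16.3] rel -0.12
0.1371 0.1379 [-2.   1.2 17.2] rel -0.28
t 21.94 p [ 0.5436 -0.1609  0.1596] w 0.0258 F [-0.3   0.07 -0.06]
True
t 22.93 p [ 0.5439 -0.1611  0.1447] w 0.026 F [ 1.06 -0.13  3.31]
```

View pics/w6.png

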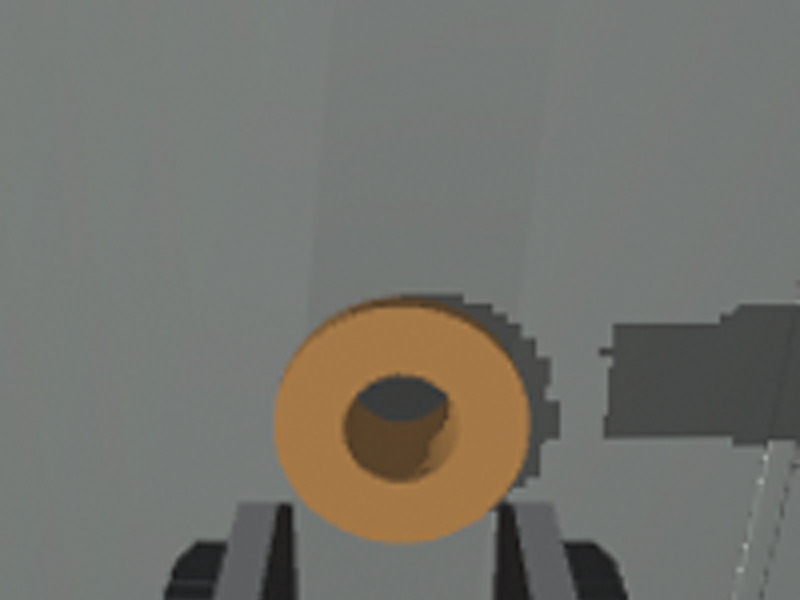

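The flange looks flush all round, with its hole at crop (401,428). The gentle touch puts the flange top at about 146.5 mm. Next is the funnel.

Run:
```python
from h import *
d=dict(np.load('/tmp/wrist.npz')); p=telemetry.read_position()
print('hole',fish(d,220+401/4,120+428/4,.146).round(4),p)
env.movel([*np.load('/tmp/t.npy'),.27],v=.25)
env.move_pose([.619,.18,.22],ori(0)); jaws.command_gripper(.085,30); env.sleep(.1); stat()
d=grab('wrist'); save(cv2.resize(d['frame'],(800,500),interpolation=cv2.INTER_CUBIC),'w7')
```

```text
hole [ 0.5452 -0.1626  0.146 ] [ 0.54335691 -0.16088679  0.19919479]
t 26.12 p [0.619 0.18  0.22 ] w 0.085 F [-0.04 -0.33  0.34]
```

View pics/w7.png

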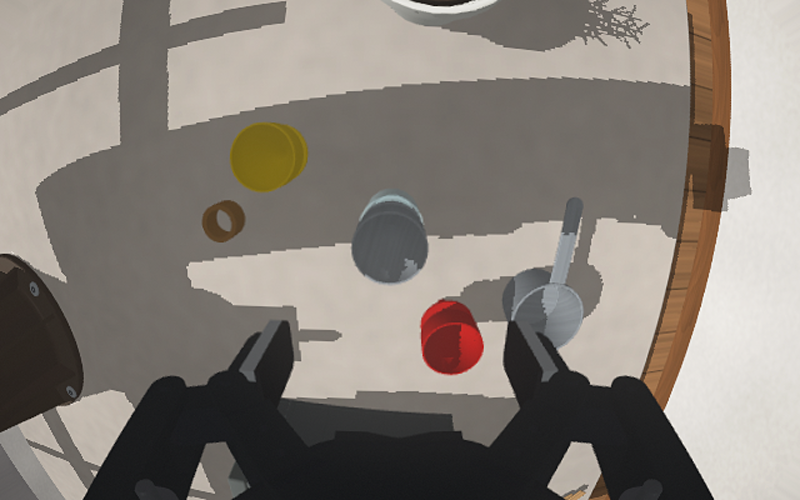

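The funnel's top rim is centred at (390,248). The red look-alike's rim is at (452,348) and the cup is at (547,315). I'll compute positions and finger clearances before descending.

Run:
```python
from h import *
d=dict(np.load('/tmp/wrist.npz')); s=1.25
f=lambda u,v,z: fish(d,u/s,v/s,z)
P=f(390,248,.115); print('fun',P.round(4),'dia',(f(428,248,.115)-f(352,248,.115)).round(4)[0],(f(390,211,.115)-f(390,284,.115)).round(4)[1])
print('red',f(452,348,.09).round(4),'cup',f(547,315,.055).round(4))
np.save('/tmp/f.npy',P[:2]-[.001,0])
```

```text
fun [0.6141 0.1828 0.115 ] dia 0.0511 0.0514
red [0.6642 0.0883 0.09  ] cup [0.7594 0.0984 0.055 ]
```

Run:
```python
from h import *
b=np.load('/tmp/f.npy')
env.movel([*b,.16],ori(0),v=.12)
print(env.movel([*b,.083],v=.08,f_stop=6)); stat()
jaws.command_gripper(.04,35); stat()
env.movel([*b,.20],v=.08); stat()
env.movel([*b,.27],v=.2)
env.move_pose([*np.load('/tmp/t.npy'),.27],ori(0)); env.sleep(.2); stat()
d=grab('wrist'); save(cv2.resize(d['frame'],(800,500),interpolation=cv2.INTER_CUBIC),'w8')
grab('side');grab('top')
```

```text
False
t 28.0 p [0.6134 0.1829 0.0835] w 0.0849 F [-0.36 -0.26  0.32]
t 28.48 p [0.6132 0.1829 0.0835] w 0.0511 F [-1.64 -0.16  6.77]
t 30.17 p [0.6128 0.1827 0.1994] w 0.0511 F [-0.07 -0.31 -1.38]
t 32.25 p [ 0.5443 -0.1601  0.2699] w 0.0512 F [-0.13 -0.37 -1.32]
```

View pics/w8.png

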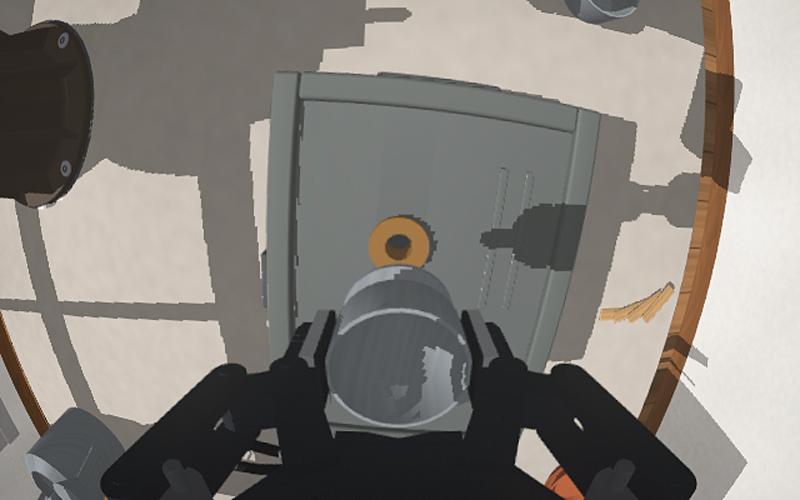

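That was the 12th picture, so no more viewing; from here I rely on code and force. It shows the funnel held upright with its rim centred at (399,367) and the bushing hole at (398.5,247). I'll compute the offset and lower.

Run:
```python
from h import *
d=dict(np.load('/tmp/wrist.npz')); s=1.25
f=lambda u,v,z: fish(d,u/s,v/s,z)
zr=.2699+.0315
H=f(398.5,247,.146); R=f(399,367,zr)
print(H.round(4),R.round(4),'dia',(f(470,367,zr)-f(328,367,zr)).round(4)[0],(f(399,308,zr)-f(399,426,zr)).round(4)[1])
# refine hole centre: darkest/brown flange centroid by colour
im=d['frame'].astype(int); m=((im[...,0]-im[...,2])>60).astype(np.uint8); m[:165]=0;m[230:]=0;m[:,:280]=0;m[:,360:]=0
cs=max(cv2.findContours(m,0,2)[0],key=cv2.contourArea); h=cv2.convexHull(cs); e=cv2.fitEllipse(h); print('brown ell *1.25',np.round(np.array(e[0])*s,1),np.round(np.array(e[1])*s,1),cv2.boundingRect(h))
# jar still standing: compare side image at the jar
S=dict(np.load('/tmp/side.npz')); print('jar px pred base',w2px(S,[.614,.183,0]).round(0),w2px(S,[.614,.183,.07]).round(0))
print('tcp target',(np.array([.5443,-.1601])+(H-R)[:2]).round(4))
```

```text
[ 0.545  -0.1627  0.146 ] [ 0.5451 -0.1579  0.3014] dia 0.0496 0.0513
brown ell *1.25 [398.3 245.5] [57.9 60.1] (295, 174, 48, 40)
jar px pred base [292. 187.] [292. 173.]
tcp target [ 0.5442 -0.165 ]
```

Run:
```python
from h import *
d=dict(np.load('/tmp/wrist.npz')); s=1.25
C=fish(d,399/s,265.5/s,.2699-.0115); ax=C[1]-.025; print('collar axis y',ax.round(4),'rel tcp',round(ax+.1601,4))
o=np.clip(ax+.1601,-.003,.003); y=-.1627-o; x=.5441; t=np.array([x,y]); print(t); np.save('/tmp/t2.npy',t)
env.movel([*t,.212],v=.12); env.sleep(.1); stat()
print(env.movel([*t,.185],v=.03,f_stop=4)); stat()
```

```text
collar axis y -0.1611 rel tcp -0.001
[ 0.5441     -0.16165849]
t 33.2 p [ 0.5447 -0.1618  0.2129] w 0.0506 F [ 0.13 -0.13 -1.08]
False
t 34.32 p [ 0.5442 -0.1617  0.1852] w 0.0513 F [-0.07  0.29 -1.35]
```

Run:
```python
from h import *
t=np.load('/tmp/t2.npy')
print(env.movel([*t,.157],v=.02,f_stop=2.5)); stat()
```

```text
True
t 35.59 p [ 0.544  -0.1616  0.1582] w 0.0507 F [ 1.44 -0.26  2.07]
```

Collar contact came at TCP z 0.158 (predicted 0.1595 less panel give). I'll release, retreat and check by colour code.

Run:
```python
from h import *
t=np.load('/tmp/t2.npy')
jaws.command_gripper(.075); env.sleep(.2); stat()
env.movel([*t,.26],v=.12); env.sleep(.2); stat()
d=grab('wrist')
for n in('side','top'):
    a=dict(np.load(f'/tmp/{n}.npz'))
env.movel([.50,-.05,.32],v=.25)
o=np.load('/tmp/top.npz')['frame'].astype(int)
s0=cv2.cvtColor(cv2.imread('pics/top.png'),cv2.COLOR_BGR2RGB); s0=cv2.resize(s0,(640,400),interpolation=cv2.INTER_AREA).astype(int)
T=grab('top'); S=grab('side')
# wrist: grey funnel rim ellipse
g=cv2.cvtColor(d['frame'],cv2.COLOR_RGB2GRAY); c=cv2.HoughCircles(cv2.medianBlur(g,3)[120:300,240:400],cv2.HOUGH_GRADIENT,1,8,param1=80,param2=18,minRadius=25,maxRadius=50)
if c is not None:
    for u,v,r in c[0][:4]: print('circ',(u+240).round(1),(v+120).round(1),r.round(1),fish(d,u+240,v+120,.223).round(4), 'dia',(fish(d,u+240+r,v+120,.223)-fish(d,u+240-r,v+120,.223)).round(4)[0])
print('pred rim px top', w2px(T,[.5441,-.1626,.223]).round(1),'jar', w2px(T,[.614,.183,.07]).round(1))
# ascii luminance, side view, around funnel expected
for nm,X,h,w in(('funnel',[.5441,-.1626,.19],20,14),('jar',[.614,.183,.035],16,14)):
    u,v=w2px(S,X).round().astype(int); q=cv2.cvtColor(S['frame'],cv2.COLOR_RGB2GRAY)[v-h:v+h:2,u-w:u+w:2]; print(nm,u,v)
    for r in q: print(' '.join('%3d'%k for k in r))
```

```text
t 36.23 p [ 0.5434 -0.1614  0.1579] w 0.075 F [ 0.2   0.02 -0.06]
t 37.49 p [ 0.5438 -0.1616  0.2593] w 0.0749 F [-0.31  0.21 -0.54]
circ 316.5 216.5 33.5 [ 0.5431 -0.1491  0.223 ] dia 0.0415
circ 319.5 207.5 39.4 [ 0.545  -0.1432  0.223 ] dia 0.0484
circ 320.5 224.5 38.6 [ 0.5456 -0.1544  0.223 ] dia 0.0484
circ 319.5 199.5 28.1 [ 0.5449 -0.1381  0.223 ] dia 0.0341
pred rim px top [388.8 207. ] jar [269.7 194.5]
funnel 338 215
120 124 113 108 108 110 111 112 111 108 100  94  98 106
168 165 126 110 110 111 111 104  94  89 103 108 110 111
142 122 111 112 110 102  96  96 105 110 110 111 110 111
112 111 108 101  96  97 106 110 112 111 110 112 111 111
105  96  93 100 109 110 112 110 111 113 109 112 112 115
 98 105 109 109 112 109 112 110 111 113 111 112 112 112
111 109 110 113 111 110 111 110 111 110 112 114 114 111
110 111 111 112 113 116 117 122 127 119 111 111 121 114
111 112 109 114 111 113 123 133 138 143 132 116 113 124
109 111 113 114  96 106 128 139 147 149 148 130 108 109
115 111 111 109  92  96 126 146 154 158 154 136  85  75
110 111 112 116  95  93 109 148 157 161 154 138  81 
[... 659 characters left out ...]
 107 146 142 117 109 110 108
184 184 182 177 163 126 128 136 158 170 150 112 110 110
177 174 148 125 143 117 127 141 153 159 160 120 109 110
123 116 110 122 146 125 127 140 155 163 147 123 110 109
111 111 111 121 150 141 143 156 161 161 135 112 109 108
111 110 109 118 151 151 150 157 157 152 129 110 109 109
109 110 111 113 142 143 152 159 160 153 131 107 109 110
109 109 110 114 139 148 167 172 169 159 136 109 110 111
111 111 111 110 139 169 177 174 168 162 139 109 110 109
111 109 110 111 135 170 178 173 168 157 126 109 110 110
111 110 112 111 121 152 164 161 152 131 114 109 111 111
112 111 109 111 111 118 130 129 121 114 111 111 111 110
112 110 111 112 112 110 110 110 111 109 110 109 109 111
```

The jar is upright in place and the funnel stands over the bushing. I used the wrong rim height: seated it should be 0.146+0.045=0.191. I'll compare the predicted silhouette with the pictures.

Run:
```python
from h import *
a=np.linspace(0,2*np.pi,60)
def ring(d,z,r,fishy=False):
    P=np.c_[.5441+r*np.cos(a),-.1626+r*np.sin(a),np.full(60,z)]
    if not fishy: return np.array([w2px(d,p) for p in P])
    c=(d['R']@P.T).T+d['t']; th=np.arctan2(np.hypot(c[:,0],c[:,1]),c[:,2]); ph=np.arctan2(c[:,1],c[:,0])
    return np.c_[d['K'][0,2]+d['K'][0,0]*th*np.cos(ph),d['K'][1,2]+d['K'][1,1]*th*np.sin(ph)]
W=dict(np.load('/tmp/wrist.npz'));S=dict(np.load('/tmp/side.npz'));T=dict(np.load('/tmp/top.npz'))
for n,d,k in(('side',S,0),('top',T,0),('wrist',W,1)):
    for nm,z,r in(('rim',.191,.026),('wallfoot',.166,.026),('collar',.1475,.025)):
        R=ring(d,z,r,k); print(n,nm,'u',R[:,0].min().round(1),R[:,0].max().round(1),'v',R[:,1].min().round(1),R[:,1].max().round(1))
# edge fit score: mean gradient along predicted wrist rim for offsets and heights
g=cv2.GaussianBlur(cv2.cvtColor(W['frame'],cv2.COLOR_RGB2GRAY),(0,0),1).astype(np.float32); G=np.hypot(cv2.Sobel(g,5,1,0),cv2.Sobel(g,5,0,1))
R0=ring(W,.191,.026,1).astype(np.float32); best=[]
for du in range(-12,13):
    for dv in range(-12,13):
        R=R0+[du,dv]; best.append((cv2.remap(G,R[:,0].astype(np.float32)[None],R[:,1].astype(np.float32)[None],1).mean(),du,dv))
best.sort(reverse=True); print(best[:5]); c=R0.mean(0)
print('rim centre est', fish(W,c[0]+best[0][1],c[1]+best[0][2],.191).round(4), fish(W,*c,.191).round(4))
```

```text
side rim u 328.5 346.6 v 208.6 221.7
side wallfoot u 328.4 346.2 v 214.5 227.6
side collar u 328.7 345.6 v 219.0 231.6
top rim u 377.7 396.6 v 199.7 218.3
top wallfoot u 376.7 395.1 v 201.3 219.5
top collar u 376.3 393.8 v 202.8 220.0
wrist rim u 282.8 353.8 v 183.8 250.2
wrist wallfoot u 286.2 350.6 v 175.7 236.7
wrist collar u 289.5 347.4 v 171.9 227.0
[(np.float32(101.090866), 0, -1), (np.float32(95.01466), 0, 0), (np.float32(94.64253), 0, -2), (np.float32(92.661514), 2, 1), (np.float32(92.55405), 1, -2)]
rim centre est [ 0.5445 -0.1613  0.191 ] [ 0.5445 -0.162   0.191 ]
```

The rim fits the seated prediction to within 1 px and the side silhouette matches too, so the funnel is upright and its collar is down. Handing in.

```bash
python3 -c "
from h import *
stat(); order.close_job()"
```

```text
t 38.39 p [ 0.5001 -0.0508  0.3193] w 0.0748 F [ 0.15 -0.18  0.43]
the job is handed in; nothing more can be done
```

The job is handed in at 38.4 s of the 72 s allowed: by my checks the bushing is home in the lid and the funnel stands upright in it. No verdict was reported.

**Bushing:** I pressed it with the fingertips up to about 17 N, which is roughly 7.5 mm of lid give and below the cracking point. The resistance fell from 10.3 N to 6.5 N as it slid home, then rose at about the lid's own stiffness. A gentle touch afterwards put the flange top at about 146.5 mm, against 146 mm when fully home. The wrist picture showed the flange flush all round.

**Funnel:** I lifted it from the jar and lowered it into the bushing. The collar made contact at the expected height. After release, the rim matched its seated, upright position to within 1 pixel (about 0.7 mm).

**Rest of the sill:** The jar still showed upright in its place in the last side image. I did not check the other things one by one, but nothing on the sill was knowingly touched.

**Checks that disagreed:**
- **Object positions:** the fixed cameras and the wrist camera differed by 3–7 mm, so I relied on the wrist camera.
- **Funnel in the grip:** it looked tilted by about 0.07 rad while I carried it. It still went in without force, and no tilt showed after release.
- **First rim check:** this used the wrong height, so I redid it.

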